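# Hold the spice grinder on pulse

## Task

Take the grey winged lid from the white tray, lift it over the grinder and fit it into the grinder's mouth with its two lugs down through the two notches. Then twist it clockwise (seen from above) against the spring to the half mark, half-way to the lock, which is the pulse position, never on to the lock, and finish there still gripping the lid: the program ends holding it, as it would spring back if released. Leave the other things on the slab where they are.

Things in the scene. Friction and masses are not known exactly. Their poses are not given: they have to be found in the camera images.
- lid_mid (a point): The grinder lid, loose, grey plastic, 56.5 mm tall, 85-170 g, upright on the tray; this point is on its axis 28 mm above its underside, z up. A flange disc 92 mm across lies 20.5 to 26.5 mm above the underside, the grip wing above it, plug and lugs below it. Wing and lugs lie along the lid's own x; a half turn makes no difference. (The smaller lid with a round knob is another.)
- lid_wing (a point): Middle of the lid's grip wing, 41.5 mm above the lid's underside: an upright bar on the flange, 64 mm long along the lid's x, 14 mm thick, 30 mm tall.
- lid_foot (a point): Centre of the lid's underside. The plug below the flange is 61 mm across; two opposite lugs at its very foot, along the lid's x (in line with the wing), are 12 mm wide, 6 mm thick and measure 76 mm over both.
- mill_mouth (a point): Spice grinder base, fixed, steel, 106 mm tall, 120 mm across (foot 132). This point: centre of its mouth, level with the rim's main top face, z up. The mouth is 68 mm wide in a lip 7 mm thick; two opposite notches in the lip, 22 mm wide and 84 mm over both, lie along the grinder's own x (a half turn makes no difference). The lid enters with its wing in line with them, 3.5 mm play all round.
- mill_floor (a point): Centre of the floor of the well under the lip, 18 mm below the rim; the well is 84 mm wide, so that the lugs turn under the lip. A seated lid stands on this floor (lid_foot here, lid_mid 10 mm above the rim, its flange 2.5 mm clear of the rim). It is then turned clockwise seen from above.
- mill_half (a point): The half mark (pulse position), a single raised black bar on the rim, 53.5 mm from the axis, 0.83 rad clockwise from the notch; the wing points at it when half-way. Two short bars side by side mark each notch (start), a square block 1.53 rad clockwise is the lock. All marks are repeated on the opposite side.
- drive (a joint): Black sprung disc in the well, rad: 0 at rest, grows clockwise seen from above; half mark 0.7, lock 1.4 (end of travel). The seated lid's lugs meet its two dogs after about 0.13 rad of free turn and push it round, so it reads some 0.13 less than the wing's angle past the notches. Its spring resists with 0.05 N m at the start, 0.1 half-way, and turns a released lid back.
- tray: White melamine tray, fixed for the job, 170 mm (its x) by 220 mm (its y), rim 14 mm above the slab, floor 4 mm thick; origin under its centre, on the slab. The lid stands on its half towards the tray's -x, a steel teaspoon lies on the other half.
- teaspoon: Steel teaspoon, 116 mm long, loose on the tray; a bystander.
- rolling_pin: Beech rolling pin, 48 mm thick, 410 mm long, at the back of the slab; a bystander.
- spatula: Orange spatula, 240 mm long, flat on the slab at the left; a bystander.
- cutter: Small steel pastry cutter ring, 40 mm across, 30 mm tall, on the slab between tray and grinder; a bystander.
- ramekin: White ramekin, 84 mm across, 45 mm tall, towards the back; a bystander.
- sugar_jar: Glass sugar jar, 70 mm across, 90 mm tall, at the back right; a bystander.
- jar_lid: Plain grey jar lid with a round knob, 80 mm across, 30 mm tall, at the right; a bystander.

How it is judged (in metres and radians):
On the way, in this order (a step that is already met when the one before it is completed fails the run):
1. the lid is lifted over the rim's height (z of lid_mid in the frame of mill_mouth above 0.04 m), for 0.1 s.
2. the lid is seated in the mouth through the notches, still in the start position (horizontal distance between lid_mid and mill_mouth below 0.006 m and z of lid_mid in the frame of mill_mouth below 0.0145 m and angle between lid_mid's own z axis and vertical below 0.12 rad and value of joint drive below 0.35 rad), for 0.1 s.
At the end, for the whole second after the job is handed in: The lid is seated in the grinder (within 6 mm of its axis, lid_mid less than 14.5 mm above the rim, upright within 0.12 rad), the drive is turned to 0.7 +- 0.2 rad, and the fingers still hold the lid (over 1 N), at rest (horizontal distance between lid_mid and mill_mouth below 0.006 m and z of lid_mid in the frame of mill_mouth below 0.0145 m and angle between lid_mid's own z axis and vertical below 0.12 rad and value of joint drive between 0.5 and 0.9 rad and contact force between the fingers and lid above 1 N and linear speed of lid below 0.02 m/s); the arm keeps its last pose, push and grip.
It fails at once if the lid is turned on to the lock (value of joint drive above 1.2 rad).
It fails at once if a bystander is moved more than 30 mm (distance of any of rolling_pin, spatula, cutter, ramekin, sugar_jar, jar_lid, teaspoon from where it was at the start of the episode above 0.03 m).
It also fails if it takes over 48 s, if anything falls off the work surface, if the arm or the gripper's body presses on something with over 40 N, if the wrist force passes 120 N, or if a joint passes its speed limit or range.

## Robot

A 6-joint arm with a two-finger parallel gripper is mounted at the origin on the work surface. World frame = base frame: x ahead of the robot, y to its left, z up, the work surface at z = 0. Lengths are in mm, angles in rad, forces in N, time in s.
With the tool pointing down it reaches from about 300 to 775 mm from the base axis. Payload 14.6 kg.
Tool frame: the origin (TCP) lies at the very end of the fingers, on their centre line; the grasp point (between the pads) lies 19 mm behind it; z points along the fingers, y is the direction in which the jaws open and shut (so a half turn about z gives the same grasp; the last joint's range is limited). The gripper opens to 94 mm and grips with 3 to 60 N. Pads are 16 mm wide; open, the fingers measure 119 mm over their backs; the gripper's body (75 mm by 177 mm) begins 78 mm behind the grasp point.
Start: joints at [1.103, 0.3, 1.521, -0, 1.321, -0.067], TCP at [214.582, 506.403, 205.446] pointing down, gripper open.
Joint ranges: [-3.03, 3.03], [-0.79, 2.21], [0.23, 2.52], [-1.04, 4.18], [0, 3.07], [-2.55, 2.55]. Speed limits (rad/s): [2.22, 2.22, 2.57, 3.14, 3.14, 3.14].

## Interface

Orientations are given as a unit quaternion [w, x, y, z].
In Python, from rig import manip gives the robot as it stands. The module is installed in compiled form; this text tells all that it offers.
- The arm moves only by the shell command python3 -m pendant 'ROWS' [FORCE]. ROWS is JSON, a list of rows, each a list of 7 numbers: the shift along the tool's x, y, z in m, then the turn, a rotation vector about the tool's x, y, z in rad, then the closure, from 0 (fully open) to 1 (shut). A call has 1 to 20 rows; each row is the pose to reach, as a shift and turn from the pose commanded when the call began, along the tool's axes at that moment; what a row does not reach only later rows make up. A row lasts 1/12 s, in which the tool goes at most 41.7 mm and 7.16 degrees, less where a joint would pass 70% of its speed; a pose out of reach is approached as far as the arm can. A call with a gripper value outside its range is refused whole. The fingers move at their own pace and stop on an object; FORCE is the grip in N (left out, the last holds). Time passes only in rows, so rows that repeat a pose let the fingers close. It gives the time, the measured TCP pose, the force and the opening at its end, in the units of the state.
- manip.get_state(): the state, without advancing time (a new reading comes with each control period).
- manip.snapshot(name): name is "side" or "top"; returns (picture, depth): 384x512x3 uint8, red, green, blue; 384x512 float32, mm along the optical axis (not along the pixel's ray), 0 where there is no reading.
- manip.camera_model(name): a dict with "intrinsics" (3x3 intrinsics, pixels), "R" (3x3) and "t" (3): a world point X has camera coordinates R X + t. Camera axes: x right, y down, z forward; pixel columns grow to the right and rows downward; lengths in mm; the calibration is good to about 2 mm. A picture is of the moment at which its call begins. camera_model takes no time and is no camera call.
- manip.close_job(): hands the job in, once; it reports no verdict.
Trained networks look in the newest picture that a camera, given by its name, has taken for a name from the list of things; names that differ only in an ending like _2 or _b are one class to them, and where a whole thing is asked for, a point or a joint stands for the part that bears it (a point fixed in the world has none). Each returns a list of dicts, best first, with "confidence" (0 to 1); they miss things now and then, are a little off and sometimes report something else, mostly with a low value. They report only what shows in the picture. A call takes as long as a camera call.
- manip.masks_of(camera, label): "mask" (384x512 bool, what is visible of it).
- manip.mark_of(camera, label): "position" ([x, y, z] in mm, in world coordinates, good to about 4 mm: a listed point, or the origin of a listed thing).
The state is a dict: "clock": time; "q": joint angles; "qvel": joint speeds; "effort": joint torques, N m; "tool_pos": TCP position; "orientation": TCP orientation; "force": force on the tool from outside, world axes, zero at the start; "torque": the same for the moment, N m; "width": finger opening in mm.
Only numpy, scipy, OpenCV 4.12 (cv2) and the standard library are available. Lean on these libraries where they do the work, as an engineer would, in place of code of your own. Each camera call takes 0.05 s, during which the arm holds its last target. There are 200 camera calls.

## Working session

There is one attempt and no reset: what is moved stays moved. The work goes in short steps, Python scripts to look and compute and a shell command to move; the robot and the scene stay as the last step left them, time stands still between calls to the robot, and variables do not carry over. Pictures are saved under pics/ and viewed, about 8 in all and at most 12, crops included, and the job is handed in when it is done.

```bash
mkdir -p pics; cat > h.py <<'E'
from rig import manip
import numpy as np, cv2
def cloud(cam,d):
    m=manip.camera_model(cam);K=np.array(m['intrinsics']);R=np.array(m['R']);t=np.array(m['t']).ravel()
    v,u=np.mgrid[:384,:512];p=np.stack([(u-K[0,2])/K[0,0]*d,(v-K[1,2])/K[1,1]*d,d],-1)
    return (p-t)@R
def save(n,im): cv2.imwrite('pics/'+n,cv2.cvtColor(im,cv2.COLOR_RGB2BGR))
E
python3 - <<'E'
from h import *
s=manip.get_state();print(s)
out=[]
for c in('top','side'):
    im,d=manip.snapshot(c);np.savez(c+'0.npz',im=im,d=d);out.append(im)
    for l in('lid_mid','lid_wing','mill_mouth','mill_half','mill_floor','tray','cutter','ramekin','jar_lid'):
        print(c,l,[(np.round(r['position'],1),round(r['confidence'],2)) for r in manip.mark_of(c,l)[:2]])
save('a.png',out[0]);save('b.png',out[1])
E
```

```text
{'clock': 0.0, 'q': array([ 1.10336238e+00,  3.00488810e-01,  1.52156743e+00, -1.89908382e-05,
        1.32068882e+00, -6.66069297e-02]), 'qvel': array([ 0.00049979, -0.00011828,  0.00149555,  0.00151637,  0.00150758,
        0.00119392]), 'effort': array([ 1.18653523e-03, -5.31797898e+01, -3.52743816e+01,  7.08540785e-02,
        2.43704132e-02, -1.60644604e-04]), 'tool_pos': array([214.49460201, 506.17348339, 204.88238752]), 'orientation': array([-1.43163656e-04,  1.99072239e-01,  9.79984649e-01, -5.58210829e-04]), 'force': array([-0.43278742, -0.06697285,  0.19028163]), 'torque': array([ 0.01228966, -0.02765892, -0.00203307]), 'width': 93.82399629409389}
top lid_mid [(array([ 493.4, -251.7,   52.1]), 0.9)]
top lid_wing []
top mill_mouth [(array([487.9, 207. , 126.1]), 0.82), (array([ 485.8, -252.7,   66.7]), 0.59)]
top mill_half [(array([498.5, 160.9, 125.3]), 0.64)]
top mill_floor [(array([480. , 210.2, 105.2]), 0.91), (array([486.2, 208. , 123.3]), 0.17)]
top tray [(array([ 639.1, -440.7,   18.5]), 0.56)]
top cutter [(array([544.9,  -2. ,  21.5]), 0.57)]
top ramekin [(array([ 739.5, -163.3,   22.8]), 0.87), (array([752.9, 173.8,  20.2]), 0.35)]
top jar_lid [(array([754.8, 174.7,  19.1]), 0.64), (array([ 640.8, -443.9,   19.7]), 0.58)]
side lid_mid [(array([ 492.9, -250.9,   51.3]), 0.71)]
side lid_wing [(array([ 489.6, -247.9,   50.9]), 0.68)]
side mill_mouth [(array([485.1, 209. , 125.7]), 0.86)]
side mill_half [(array([500.9, 158.6, 126.4]), 0.57)]
side mill_floor [(array([485.5, 210.6, 106.4]), 0.95)]
side tray [(array([ 513.8, -244.6,   17.4]), 0.58)]
side cutter [(array([550.3,  -2.1,  18.7]), 0.5)]
side ramekin [(array([ 736. , -158.4,   20. ]), 0.64), (array([ 490.4, -250.7,   48.4]), 0.63)]
side jar_lid [(array([ 650.2, -442.8,   19.9]), 0.95), (array([559.2, 469.8,  22.9]), 0.69)]
```

View pics/a.png

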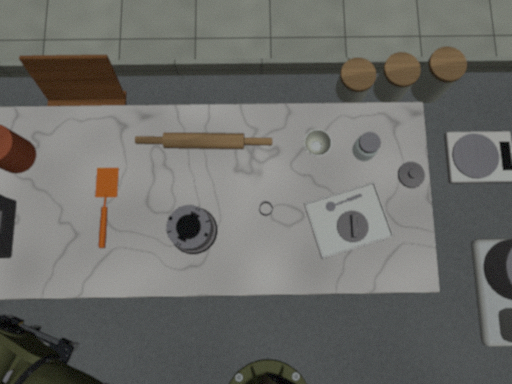

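View pics/b.png

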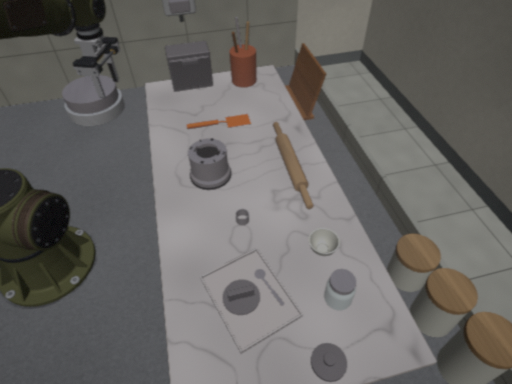

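Top view: lid at (352,226) with the wing running nearly along world x, grinder at (190,229), cutter at (265,208). Next: precise poses from depth.

```bash
python3 - <<'E'
from h import *
tiles=[]
for c,bl,bg in(('top',(325,200,55,55),(163,202,58,58)),('side',(215,270,55,55),(180,130,58,62))):
    z=np.load(c+'0.npz');im,d=z['im'],z['d'];P=cloud(c,d)
    ok=d>0
    sl=P[ok&(abs(P[...,0]-520)<40)&(abs(P[...,1]+80)<40)][:,2];print(c,'slab z',np.median(sl))
    L=ok&(np.hypot(P[...,0]-490,P[...,1]+250)<60)
    print(' lid z pct',np.percentile(P[L][:,2],[5,30,50,80,90,95,99]))
    zt=np.percentile(P[L][:,2],99)
    W=P[L&(P[...,2]>zt-10)&(np.hypot(P[...,0]-490,P[...,1]+250)<45)];
    r=cv2.minAreaRect(W[:,:2].astype(np.float32));print(' wing n',len(W),W.mean(0),r, )
    e=np.linalg.svd(W[:,:2]-W[:,:2].mean(0))[2][0];print(' ang',np.degrees(np.arctan2(e[1],e[0])))
    F=P[L&(P[...,2]>zt-36)&(P[...,2]<zt-22)];print(' flange circle',cv2.minEnclosingCircle(F[:,:2].astype(np.float32)),np.median(F[:,2]))
    G=ok&(np.hypot(P[...,0]-487,P[...,1]-208)<75)
    print(' mill z',np.percentile(P[G][:,2],[50,80,90,95,99]))
    Rm=P[G&(P[...,2]>118)];print(' rim circ',cv2.minEnclosingCircle(Rm[:,:2].astype(np.float32)))
    for b in(bl,bg):
        x,y,w,h=b;tiles.append(cv2.resize(im[y:y+h,x:x+w],(400,300 if 0 else 400),interpolation=cv2.INTER_CUBIC)[:400,:400])
T=np.vstack([np.hstack(tiles[:2]),np.hstack(tiles[2:])]);save('c.png',cv2.resize(T,(600,600)))
E
```

```text
top slab z 20.888320860994693
 lid z pct [22.38172347 27.33617562 49.87941899 54.31613402 67.18183639 81.32091936
 84.13206085]
 wing n 117 [ 489.8515296  -253.37797132   81.61114053] ((490.6461181640625, -253.5814971923828), (62.849552154541016, 13.600059509277344), 0.7510960102081299)
 ang -179.21482763491028
 flange circle ((490.07965087890625, -254.18179321289062), 46.243560791015625) 52.24926291851314
 mill z [112.0361868  127.25817583 128.84638897 129.91531035 131.89410559]
 rim circ ((486.81182861328125, 206.25242614746094), 60.01314926147461)
side slab z 19.634826621166372
 lid z pct [22.16826237 24.99326618 49.20461521 52.13405442 72.75327127 79.88892293
 82.14843818]
 wing n 177 [ 487.41190694 -255.14269578   79.386304  ] ((487.29962158203125, -253.69192504882812), (63.09321975708008, 15.460155487060547), 1.282071590423584)
 ang -178.92784254099246
 flange circle ((487.4812927246094, -252.96322631835938), 46.67340087890625) 50.268072318610784
 mill z [103.92295581 124.37767406 125.91886037 126.9029395  128.18266841]
 rim circ ((484.44903564453125, 207.37159729003906), 62.43593978881836)
```

View pics/c.png

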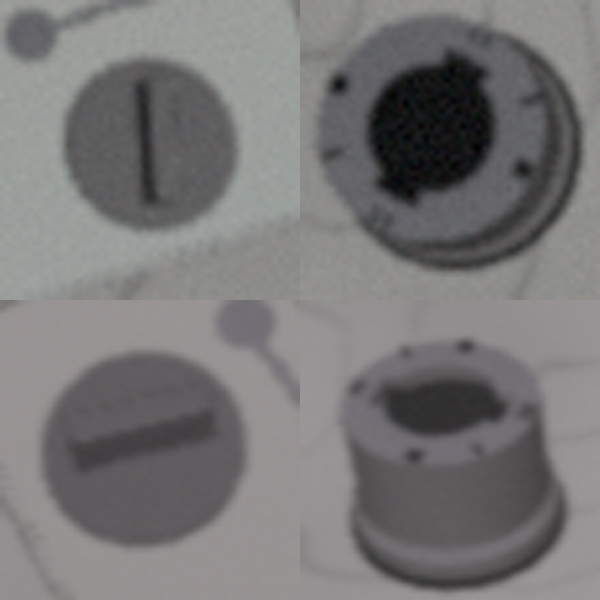

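```bash
cat >> h.py <<'E'
from scipy.spatial.transform import Rotation as Ro
def go(x,y,z,yawdeg,frm=None):
    s=manip.get_state();w,a,b,c=s['orientation'];R0=Ro.from_quat([a,b,c,w])
    t=np.radians(yawdeg);X=[np.cos(t),np.sin(t),0];Y=[np.sin(t),-np.cos(t),0]
    R1=Ro.from_matrix(np.array([X,Y,[0,0,-1]]).T)
    x0=R0.as_matrix()[:,0];print('pos',np.round(s['tool_pos'],1),'yaw',np.degrees(np.arctan2(x0[1],x0[0])),'F',s['force'].round(1),'T',s['torque'].round(2),'w',s['width'],'t',s['clock'],'q6',s['q'][5])
    print('shift m',np.round(R0.inv().apply(np.array([x,y,z])-s['tool_pos'])/1000,4),'rot',np.round((R0.inv()*R1).as_rotvec(),4))
E
python3 - <<'E'
from h import *
go(488.8,-253.6,130,181)
for c,cx,cy in(('top',486.8,206.2),('side',484.5,207)):
    im=np.load(c+'0.npz')['im'];m=manip.camera_model(c);K=np.array(m['intrinsics'],float);R=np.array(m['R']);t=np.array(m['t']).ravel()
    best=None
    g=cv2.cvtColor(im,cv2.COLOR_RGB2GRAY).astype(np.float32)
    def samp(x,y,z,r,a):
        a=np.radians(a);p=np.stack([x+r*np.cos(a),y+r*np.sin(a),np.full(a.shape,z)],-1)
        q=(p@R.T+t)@K.T;q=q[...,:2]/q[...,2:]
        return cv2.remap(g,q[...,0].astype(np.float32).reshape(1,-1),q[...,1].astype(np.float32).reshape(1,-1),cv2.INTER_CUBIC).ravel()
    # mouth centre: maximise rim-minus-mouth contrast; angle: template of marks+notches
    A=np.arange(0,360,1.)
    from itertools import product
    res=[]
    for dx,dy in product(np.arange(-5,5.1,1),repeat=2):
        pr=np.mean([samp(cx+dx,cy+dy,126,r,A) for r in(51,54,57)],0)
        nt=np.mean([samp(cx+dx,cy+dy,126,r,A) for r in(37,39)],0)
        inn=np.mean([samp(cx+dx,cy+dy,126,r,A) for r in(30,31,32)],0);ou=np.mean([samp(cx+dx,cy+dy,126,r,A) for r in(44,46,48)],0)
        for n in np.arange(-45,-10,1):
            f=lambda P,a,w:np.mean([np.interp((a+k+h)%360,A,P) for k in np.arange(-w,w+.1,1) for h in(0,180)])
            sc=(ou.mean()-inn.mean())+(nt.mean()-f(nt,n,13))+0.5*(pr.mean()-f(pr,n-47.6,2))+0.5*(pr.mean()-f(pr,n-87.7,4))
            res.append((sc,cx+dx,cy+dy,n))
    res.sort(reverse=True);print(c,[tuple(np.round(r,1)) for r in res[:5]])
E
```

```text
pos [214.6 506.4 205.4] yaw 157.03396000735154 F [-0.1 -0.1 -0.6] T [-0.   -0.03 -0.01] w 94.08878516777595 t 1.0 q6 -0.06656723872689548
shift m [-0.549  -0.5928  0.0754] rot [-0.     -0.     -0.4183]
top [(np.float64(150.4), np.float64(485.8), np.float64(207.2), np.float64(-28.0)), (np.float64(149.6), np.float64(485.8), np.float64(207.2), np.float64(-27.0)), (np.float64(148.9), np.float64(486.8), np.float64(207.2), np.float64(-28.0)), (np.float64(148.6), np.float64(485.8), np.float64(207.2), np.float64(-29.0)), (np.float64(148.2), np.float64(486.8), np.float64(207.2), np.float64(-27.0))]
side [(np.float64(89.9), np.float64(485.5), np.float64(207.0), np.float64(-28.0)), (np.float64(89.2), np.float64(485.5), np.float64(206.0), np.float64(-28.0)), (np.float64(89.1), np.float64(485.5), np.float64(207.0), np.float64(-27.0)), (np.float64(89.0), np.float64(485.5), np.float64(207.0), np.float64(-29.0)), (np.float64(88.6), np.float64(486.5), np.float64(207.0), np.float64(-28.0))]
```

```bash
python3 -m pendant '[[-0.549,-0.593,0.0,0,0,-0.418,0],[-0.549,-0.593,0.0,0,0,-0.418,0],[-0.549,-0.593,0.0,0,0,-0.418,0],[-0.549,-0.593,0.0,0,0,-0.418,0],[-0.549,-0.593,0.0,0,0,-0.418,0],[-0.549,-0.593,0.0,0,0,-0.418,0],[-0.549,-0.593,0.0,0,0,-0.418,0],[-0.549,-0.593,0.0,0,0,-0.418,0],[-0.549,-0.593,0.0,0,0,-0.418,0],[-0.549,-0.593,0.0,0,0,-0.418,0],[-0.549,-0.593,0.0,0,0,-0.418,0],[-0.549,-0.593,0.0,0,0,-0.418,0],[-0.549,-0.593,0.0,0,0,-0.418,0],[-0.549,-0.593,0.0,0,0,-0.418,0],[-0.549,-0.593,0.0,0,0,-0.418,0],[-0.549,-0.593,0.0,0,0,-0.418,0],[-0.549,-0.593,0.0,0,0,-0.418,0],[-0.549,-0.593,0.0,0,0,-0.418,0],[-0.549,-0.593,0.0,0,0,-0.418,0],[-0.549,-0.593,0.0,0,0,-0.418,0]]'
python3 -c "
from h import *
go(488.8,-253.6,110,181)"
```

```text
clock: 2.67
tool_pos: [489.1, -257.6, 205.0]
orientation: [-0.0, -0.008, 1.0, -0.0]
force: [-0.3, 1.2, -0.2]
width: 94.1
pos [ 489.1 -257.6  205. ] yaw -179.13641899671205 F [-0.3  1.2 -0.2] T [ 0.08  0.07 -0.  ] w 94.10412788663879 t 2.6667 q6 -2.136627661500607
shift m [0.0003 0.0041 0.095 ] rot [-0.0003 -0.0002 -0.0024]
```

```bash
python3 -m pendant '[[0,0,0.03,0,0,0,0],[0,0,0.06,0,0,0,0],[0,0,0.09,0,0,0,0],[0,0,0.11,0,0,0,0],[0,0,0.11,0,0,0,0],[0,0,0.11,0,0,0,0]]'
python3 -c "
from h import *
go(488.8,-253.6,55,181)
im,d=manip.snapshot('top');im2,d=manip.snapshot('side')
save('d.png',np.hstack([cv2.resize(im[170:280,290:400],(400,400),interpolation=2),cv2.resize(im2[220:330,180:290],(400,400),interpolation=2)]))
"
```

```text
clock: 3.17
tool_pos: [488.6, -253.7, 95.4]
orientation: [-0.001, -0.009, 1.0, 0.0]
force: [0.0, -0.0, 0.6]
width: 93.8
pos [ 488.6 -253.7   95.4] yaw -179.01520454481977 F [ 0.  -0.   0.6] T [0.04 0.02 0.01] w 93.76884418816279 t 3.1667 q6 -2.1334395816638954
shift m [-0.0003  0.0001  0.0404] rot [ 0.0006 -0.0011 -0.0003]
```

View pics/d.png

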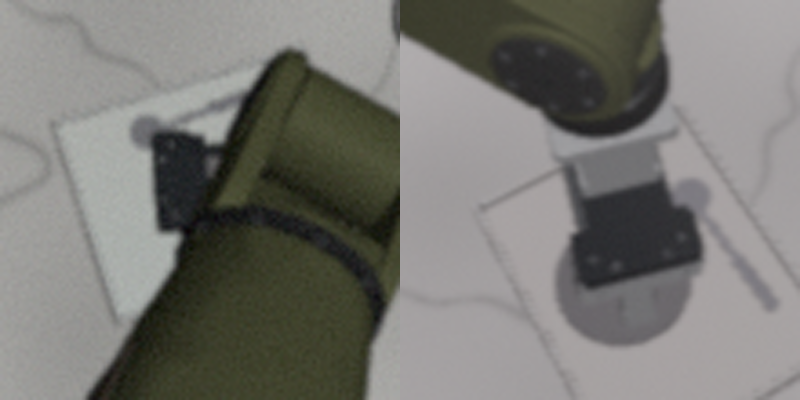

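The arm hides most of the lid in top; in side the gripper is over it at (630,240). Pose and forces agree, so I go down and grip.

```bash
python3 -m pendant '[[0,0,0.02,0,0,0,0],[0,0,0.034,0,0,0,0],[0,0,0.039,0,0,0,0],[0,0,0.039,0,0,0,0]]' && python3 -m pendant '[[0,0,0,0,0,0,0.4],[0,0,0,0,0,0,0.7],[0,0,0,0,0,0,1],[0,0,0,0,0,0,1],[0,0,0,0,0,0,1],[0,0,0,0,0,0,1],[0,0,0,0,0,0,1],[0,0,0,0,0,0,1],[0,0,0,0,0,0,1],[0,0,0,0,0,0,1]]' 40
python3 -c "
from h import *
go(485.7,207,250,152)"
```

```text
clock: 3.6
tool_pos: [488.8, -253.8, 56.8]
orientation: [0.0, -0.009, 1.0, -0.0]
force: [0.1, -0.1, -0.3]
width: 93.8
clock: 4.43
tool_pos: [488.7, -253.8, 56.4]
orientation: [-0.0, -0.009, 1.0, 0.0]
force: [-0.2, -0.3, 0.1]
width: 30.8
pos [ 488.7 -253.8   56.4] yaw -179.01462625309077 F [-0.2 -0.3  0.1] T [0.07 0.   0.05] w 30.812393708539012 t 4.4333 q6 -2.133485890791491
shift m [-0.0049  0.4608 -0.1936] rot [ 0.000e+00 -1.000e-04  5.059e-01]
```

```bash
python3 -m pendant '[[0,0,0,0,0,0,1],[0,0,0,0,0,0,1],[0,0,0,0,0,0,1],[0,0,0,0,0,0,1],[0,0,0,0,0,0,1],[0,0,0,0,0,0,1]]' 40 && python3 -m pendant '[[0,0,-0.01,0,0,0,1],[0,0,-0.03,0,0,0,1],[0,0,-0.06,0,0,0,1],[0,0,-0.09,0,0,0,1],[0,0,-0.12,0,0,0,1],[0,0,-0.15,0,0,0,1],[0,0,-0.18,0,0,0,1],[0,0,-0.18,0,0,0,1],[0,0,-0.18,0,0,0,1]]'
python3 -c "
from h import *
go(485.7,207,236,152)"
```

```text
clock: 4.93
tool_pos: [488.7, -253.7, 56.5]
orientation: [0.0, -0.009, 1.0, 0.0]
force: [0.7, 0.2, -0.9]
width: 13.8
clock: 5.68
tool_pos: [489.0, -254.0, 238.2]
orientation: [0.001, -0.009, 1.0, -0.001]
force: [-0.9, -0.2, -1.4]
width: 13.6
pos [ 489.  -254.   238.2] yaw -179.01701054311638 F [-0.9 -0.2 -1.4] T [ 0.03  0.01 -0.04] w 13.62623027783833 t 5.6833 q6 -2.1334503456826734
shift m [-0.0046  0.461   0.0014] rot [-0.001   0.003   0.5058]
```

```bash
python3 -m pendant '[[0,0.015,0,0,0,0.02,1],[0,0.04,0,0,0,0.05,1],[0,0.07,0,0,0,0.09,1],[-0.001,0.1,0,0,0,0.13,1],[-0.002,0.13,0,0,0,0.17,1],[-0.002,0.16,0,0,0,0.2,1],[-0.003,0.19,0,0,0,0.23,1],[-0.003,0.22,0,0,0,0.26,1],[-0.003,0.25,0,0,0,0.29,1],[-0.004,0.28,0,0,0,0.32,1],[-0.004,0.31,0,0,0,0.36,1],[-0.004,0.34,0,0,0,0.4,1],[-0.004,0.37,0,0,0,0.43,1],[-0.005,0.4,0,0,0,0.46,1],[-0.005,0.43,0,0,0,0.485,1],[-0.005,0.45,0,0,0,0.5,1],[-0.005,0.461,0,0,0,0.506,1],[-0.005,0.461,0,0,0,0.506,1],[-0.005,0.461,0,0,0,0.506,1],[-0.005,0.461,0,0,0,0.506,1]]'
python3 - <<'E'
from h import *
go(485.7,207,236,152)
im,d=manip.snapshot('top');im2,d2=manip.snapshot('side')
np.savez('e.npz',im=im2,d=d2,imt=im,dt=d)
for c in('top','side'):
  for l in('lid_mid','lid_wing','lid_foot'):
    print(c,l,[(np.round(r['position'],1),round(r['confidence'],2)) for r in manip.mark_of(c,l)[:2]])
save('e.png',np.hstack([cv2.resize(im[170:280,130:240],(400,400),interpolation=2),cv2.resize(im2[70:200,150:280],(400,400),interpolation=2)]))
E
```

```text
clock: 7.35
tool_pos: [485.6, 206.5, 235.7]
orientation: [-0.001, 0.242, 0.97, -0.0]
force: [0.4, 0.0, -1.3]
width: 13.5
pos [485.6 206.5 235.7] yaw 151.985297293104 F [ 0.4  0.  -1.3] T [ 0.01  0.   -0.05] w 13.458970497179541 t 7.35 q6 -0.7490971935442018
shift m [ 0.0001  0.0005 -0.0003] rot [-0.0012 -0.0008 -0.0003]
top lid_mid [(array([487.6, 204.1, 233.6]), 0.62)]
top lid_wing [(array([485.8, 202. , 241. ]), 0.46)]
top lid_foot [(array([484.2, 206.2, 199. ]), 0.62)]
side lid_mid [(array([489.9, 207.1, 230.1]), 0.86)]
side lid_wing [(array([489.1, 202. , 246.4]), 0.66)]
side lid_foot [(array([486. , 206.6, 199.1]), 0.68), (array([487.7, 210.4, 230.6]), 0.18)]
```

View pics/e.png

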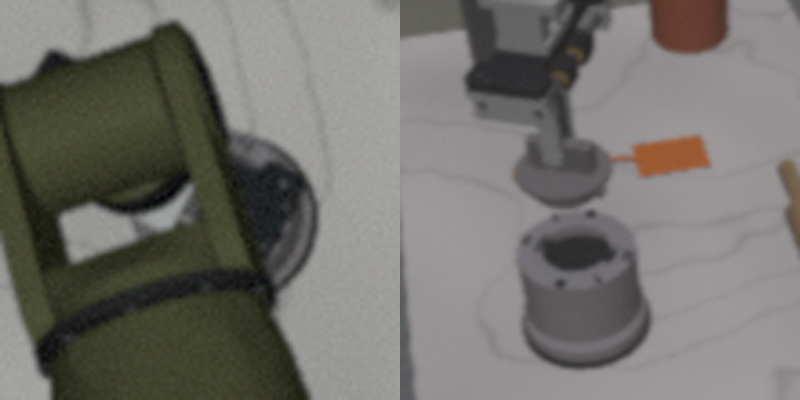

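Side: the lid hangs level in the fingers at (565,175), above the mouth at (575,250), and nothing looks tilted. Next: the flange's centre from depth, by the same method as for the rim.

```bash
python3 - <<'E'
from h import *
z=np.load('e.npz')
for c,d in(('side',z['d']),('top',z['dt'])):
    P=cloud(c,d);F=P[(d>0)&(np.hypot(P[...,0]-486,P[...,1]-207)<60)&(P[...,2]>222)&(P[...,2]<236)]
    if len(F)<20: print(c,len(F));continue
    print(c,len(F),cv2.minEnclosingCircle(F[:,:2].astype(np.float32)))
    A=np.c_[F[:,:2]-[486,207],np.ones(len(F))];k=np.linalg.lstsq(A,F[:,2],rcond=None)[0];print(' plane',k,'resid',np.std(F[:,2]-A@k))
    # circle fit on hull
    h=cv2.convexHull(F[:,:2].astype(np.float32))[:,0];s=np.linalg.lstsq(np.c_[2*h,np.ones(len(h))],(h**2).sum(1),rcond=None)[0];print(' fit',s[:2],np.sqrt(s[2]+s[0]**2+s[1]**2))
E
```

```text
side 347 ((484.6041564941406, 203.29916381835938), 46.306671142578125)
 plane [5.56903363e-03 2.95305793e-02 2.29939831e+02] resid 1.835214842362808
 fit [484.29301988 203.38968667] 45.395104818090594
top 44 ((485.48443603515625, 203.2482452392578), 45.63191604614258)
 plane [-3.43227599e-02 -1.56905021e-02  2.30471361e+02] resid 1.6464876365763725
 fit [488.23212415 204.49946376] 44.606616107678796
```

```bash
python3 -m pendant '[[0,0,0.02,0,0,0,1],[0,0,0.04,0,0,0,1],[0,0,0.06,0,0,0,1],[0,0,0.07,0,0,0,1],[0,0,0.07,0,0,0,1],[0,0,0.07,0,0,0,1]]'
cat > f.py <<'E'
from h import *
go(485.7,207,236,152)
im2,d=manip.snapshot('side')
P=cloud('side',d);zf=manip.get_state()['tool_pos'][2]-5.5
F=P[(d>0)&(np.hypot(P[...,0]-486,P[...,1]-207)<60)&(P[...,2]>zf-4)&(P[...,2]<zf+4)]
h=cv2.convexHull(F[:,:2].astype(np.float32))[:,0];s=np.linalg.lstsq(np.c_[2*h,np.ones(len(h))],(h**2).sum(1),rcond=None)[0];print(len(F),' fit',s[:2],np.sqrt(s[2]+s[0]**2+s[1]**2),cv2.minEnclosingCircle(h))
A=np.c_[F[:,:2]-[486,207],np.ones(len(F))];k=np.linalg.lstsq(A,F[:,2],rcond=None)[0];print(' plane',k)
for l in('lid_mid','lid_foot'): print(l,[(np.round(r['position'],1),round(r['confidence'],2)) for r in manip.mark_of('side',l)[:2]])
import sys
save(sys.argv[1],cv2.resize(im2[90:200,150:270],(720,600),interpolation=2))
E
python3 f.py f.png
```

```text
clock: 8.25
tool_pos: [486.0, 207.2, 166.9]
orientation: [0.0, 0.242, 0.97, 0.0]
force: [-0.1, 0.2, -0.9]
width: 13.5
pos [486.  207.2 166.9] yaw 151.99344899198587 F [-0.1  0.2 -0.9] T [ 0.01 -0.02 -0.02] w 13.478227470022292 t 8.25 q6 -0.7481930046420805
shift m [ 0.0001 -0.0003 -0.0691] rot [ 0.      0.     -0.0001]
293  fit [484.80819418 204.41449323] 45.56618933165442 ((485.37396240234375, 204.34352111816406), 46.868560791015625)
 plane [-1.74152355e-03 -3.62535307e-03  1.60450988e+02]
lid_mid [(array([488.2, 208.6, 157.8]), 0.71), (array([ 648.1, -438.8,   18.3]), 0.16)]
lid_foot [(array([485.9, 204. , 130.3]), 0.96)]
```

View pics/f.png

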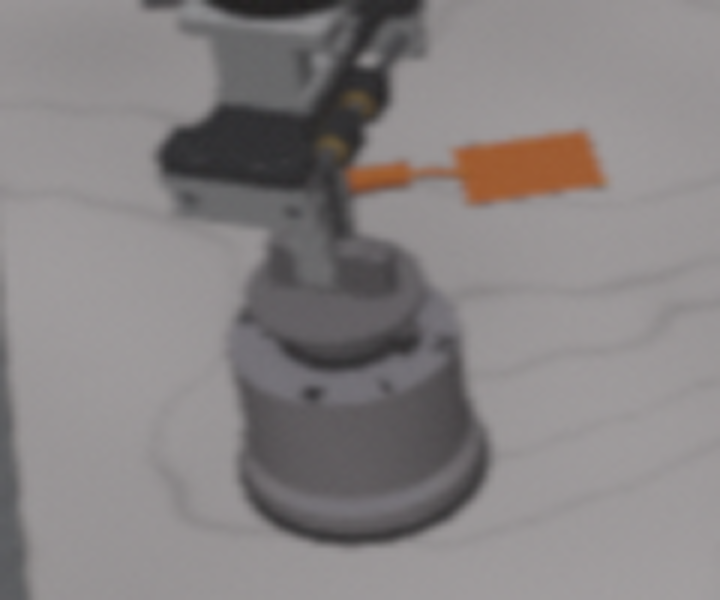

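```bash
python3 - <<'E'
from h import *
m=manip.camera_model('side');K=np.array(m['intrinsics'],float);R=np.array(m['R']);t=np.array(m['t']).ravel()
z=np.load('side0.npz');d=z['d'];P=cloud('side',d)
for lo,hi in((122,130),(123,128)):
    F=P[(d>0)&(np.hypot(P[...,0]-486,P[...,1]-207)<66)&(P[...,2]>lo)&(P[...,2]<hi)]
    h=cv2.convexHull(F[:,:2].astype(np.float32))[:,0];s=np.linalg.lstsq(np.c_[2*h,np.ones(len(h))],(h**2).sum(1),rcond=None)[0];print('rim fit',s[:2],np.sqrt(s[2]+s[0]**2+s[1]**2))
im,_=manip.snapshot('side');S=7;x0,y0=160,100
big=cv2.resize(im[y0:y0+85,x0:x0+110],None,fx=S,fy=S,interpolation=2)
a=np.linspace(0,2*np.pi,200)
def draw(x,y,zz,r,col):
    p=np.stack([x+r*np.cos(a),y+r*np.sin(a),0*a+zz],-1);q=(p@R.T+t)@K.T;q=q[:,:2]/q[:,2:]
    q=((q+.5-[x0,y0])*S).astype(np.int32);cv2.polylines(big,[q],True,col,1)
draw(485.7,207,126,60,(255,0,0))
draw(486,207.2,161,46,(0,255,0));draw(485,204.4,161,46,(255,255,0))
save('g.png',big)
E
```

```text
rim fit [483.99612756 206.21683113] 59.31856525813754
rim fit [484.01249241 206.20810426] 59.134331072416856
```

View pics/g.png

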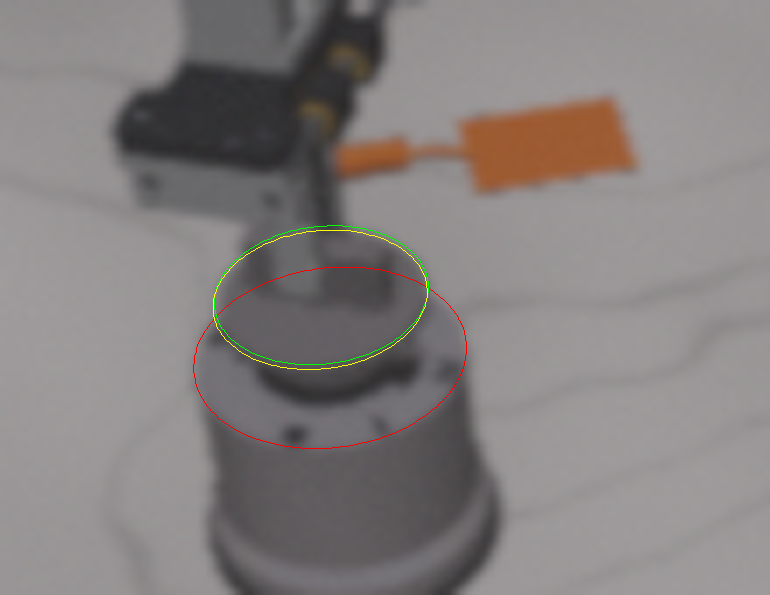

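```bash
python3 -m pendant '[[0,0.0007,0,0,0,0,1],[0,0.0007,0.005,0,0,0,1],[0,0.0007,0.008,0,0,0,1],[0,0.0007,0.01,0,0,0,1],[0,0.0007,0.012,0,0,0,1],[0,0.0007,0.012,0,0,0,1]]'
python3 -c "
from h import *
go(485.7,207.8,141,152)"
```

```text
clock: 8.95
tool_pos: [485.9, 207.8, 153.9]
orientation: [-0.0, 0.242, 0.97, -0.0]
force: [0.1, 0.4, -1.8]
width: 13.8
pos [485.9 207.8 153.9] yaw 151.99383332928943 F [ 0.1  0.4 -1.8] T [-0.04  0.   -0.  ] w 13.81472615006959 t 8.95 q6 -0.7472709127828764
shift m [ 0.0002 -0.0001  0.0129] rot [-0.0006 -0.0006 -0.0001]
```

```bash
python3 -m pendant '[[0,0,0.002,0,0,0,1],[0,0,0.004,0,0,0,1],[0,0,0.006,0,0,0,1],[0,0,0.008,0,0,0,1],[0,0,0.009,0,0,0,1],[0,0,0.009,0,0,0,1]]'; python3 -m pendant '[[0,0,0.001,0,0,0,1],[0,0,0.002,0,0,0,1],[0,0,0.0025,0,0,0,1],[0,0,0.0025,0,0,0,1]]'
python3 -c "
from h import *
go(485.7,207.8,140,152)"
```

```text
clock: 9.45
tool_pos: [486.0, 207.8, 145.2]
orientation: [-0.0, 0.242, 0.97, -0.0]
force: [1.0, -0.9, -2.4]
width: 13.6
clock: 9.78
tool_pos: [486.1, 207.8, 142.8]
orientation: [-0.0, 0.242, 0.97, -0.0]
force: [-0.5, 0.8, -1.1]
width: 13.7
pos [486.1 207.8 142.8] yaw 151.99285957915234 F [-0.5  0.8 -1.1] T [-0.04 -0.    0.03] w 13.711540327762087 t 9.7833 q6 -0.7472096166887748
shift m [ 0.0003 -0.0002  0.0028] rot [-0.0002 -0.0001 -0.0001]
```

```bash
for i in 1 2; do python3 -m pendant '[[0,0,0.0005,0,0,0,1],[0,0,0.001,0,0,0,1],[0,0,0.001,0,0,0,1]]'; done; python3 -c "
from h import *
go(485.7,207.8,140,152)"
```

```text
clock: 10.03
tool_pos: [486.1, 207.9, 141.9]
orientation: [-0.0, 0.242, 0.97, -0.0]
force: [0.8, 0.6, -0.6]
width: 13.7
clock: 10.28
tool_pos: [486.1, 207.8, 140.8]
orientation: [-0.0, 0.242, 0.97, -0.0]
force: [0.3, 0.3, -1.7]
width: 14.0
pos [486.1 207.8 140.8] yaw 151.99355137639202 F [ 0.3  0.3 -1.7] T [ 0.    0.04 -0.01] w 14.012254795850584 t 10.2833 q6 -0.7472292972839324
shift m [ 0.0003 -0.0002  0.0008] rot [-0.0001 -0.0001 -0.0001]
```

```bash
for i in 1 2; do python3 -m pendant '[[0,0,0.0005,0,0,0,1],[0,0,0.001,0,0,0,1],[0,0,0.001,0,0,0,1]]'; done; python3 f.py h.png
```

```text
clock: 10.53
tool_pos: [486.2, 207.9, 140.4]
orientation: [0.0, 0.242, 0.97, 0.0]
force: [-2.1, -0.9, 3.8]
width: 13.9
clock: 10.78
tool_pos: [486.3, 207.9, 140.3]
orientation: [0.0, 0.242, 0.97, 0.0]
force: [-6.6, -2.5, 14.9]
width: 13.8
pos [486.3 207.9 140.3] yaw 151.9966440573871 F [-6.6 -2.5 14.9] T [-0.6   1.31 -0.01] w 13.786800418040807 t 10.7833 q6 -0.7472254092106642
shift m [ 0.     -0.001  -0.0957] rot [ 0.0007  0.0008 -0.0001]
291  fit [485.11626949 204.43656156] 45.554155141505944 ((485.44158935546875, 205.2095184326172), 47.596473693847656)
 plane [1.88060518e-03 5.90911522e-03 1.34086401e+02]
lid_mid [(array([488.7, 208.7, 134.4]), 0.61)]
lid_foot [(array([484.5, 207.7, 104. ]), 0.84)]
```

View pics/h.png

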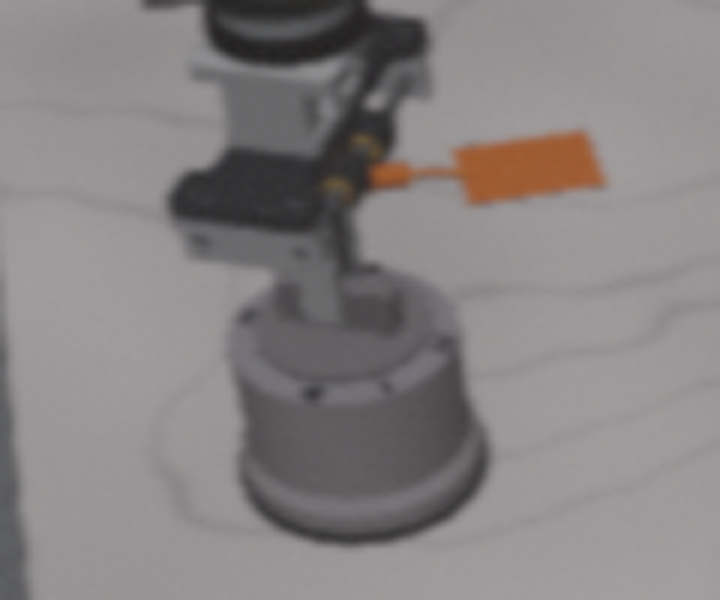

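The lid is down in the mouth with the flange just above the rim at (345,330). Contact came at the computed seating height (TCP 140.4), so it is on the floor. I ease the push and start the twist.

```bash
python3 -m pendant '[[0,0,-0.0007,0,0,0,1],[0,0,-0.0007,0,0,0,1],[0,0,-0.0007,0,0,0,1]]'; python3 -m pendant '[[0,0,0,0,0,0.04,1],[0,0,0,0,0,0.09,1],[0,0,0,0,0,0.14,1],[0,0,0,0,0,0.19,1],[0,0,0,0,0,0.24,1],[0,0,0,0,0,0.29,1],[0,0,0,0,0,0.34,1],[0,0,0,0,0,0.39,1],[0,0,0,0,0,0.44,1],[0,0,0,0,0,0.5,1],[0,0,0,0,0,0.5,1],[0,0,0,0,0,0.5,1]]'
python3 -c "
from h import *
go(485.7,207.8,140,104.4)"
```

```text
clock: 11.18
tool_pos: [486.2, 207.9, 140.3]
orientation: [0.0, 0.242, 0.97, 0.0]
force: [-3.4, -1.1, 9.5]
width: 14.1
clock: 12.18
tool_pos: [486.7, 208.1, 140.4]
orientation: [0.001, 0.475, 0.88, 0.001]
force: [0.4, 0.3, 6.0]
width: 13.3
pos [486.7 208.1 140.4] yaw 123.32871298403859 F [0.4 0.3 6. ] T [-0.03  0.12  0.05] w 13.26784739542672 t 12.1833 q6 -0.2469045136237265
shift m [ 0.0003 -0.001   0.0004] rot [1.900e-03 1.000e-04 3.304e-01]
```

```bash
python3 -m pendant '[[0,0,0,0,0,0.05,1],[0,0,0,0,0,0.1,1],[0,0,0,0,0,0.15,1],[0,0,0,0,0,0.2,1],[0,0,0,0,0,0.25,1],[0,0,0,0,0,0.3,1],[0,0,0,0,0,0.33,1],[0,0,0,0,0,0.33,1],[0,0,0,0,0,0.33,1],[0,0,0,0,0,0.33,1]]'
python3 f.py i.png; python3 - <<'E'
from h import *
im,d=manip.snapshot('side');P=cloud('side',d)
W=P[(d>0)&(np.hypot(P[...,0]-486,P[...,1]-207.5)<40)&(P[...,2]>155)&(P[...,2]<168)]
print(len(W),cv2.minAreaRect(W[:,:2].astype(np.float32)))
E
```

```text
clock: 13.02
tool_pos: [486.6, 208.2, 140.4]
orientation: [0.0, 0.613, 0.79, 0.001]
force: [-0.2, 1.2, 6.3]
width: 13.6
pos [486.6 208.2 140.4] yaw 104.44615574134374 F [-0.2  1.2  6.3] T [0.11 0.11 0.1 ] w 13.559840334447971 t 13.0167 q6 0.08267788121546571
shift m [-0.0009 -0.001  -0.0956] rot [ 1.9e-03  4.0e-04 -8.3e-01]
315  fit [483.9210491  205.33705152] 45.42261481441182 ((483.25830078125, 205.79437255859375), 46.95436477661133)
 plane [ 1.87660811e-03 -3.13437114e-03  1.33913358e+02]
lid_mid [(array([484.9, 211.3, 131.8]), 0.74), (array([555.2, 466.2,  22.5]), 0.69)]
lid_foot [(array([489.3, 209.5, 107.8]), 0.78), (array([503.2, 157.8, 126.8]), 0.39)]
90 ((485.8330993652344, 198.6585693359375), (33.70063781738281, 48.677459716796875), 41.713478088378906)
```

View pics/i.png

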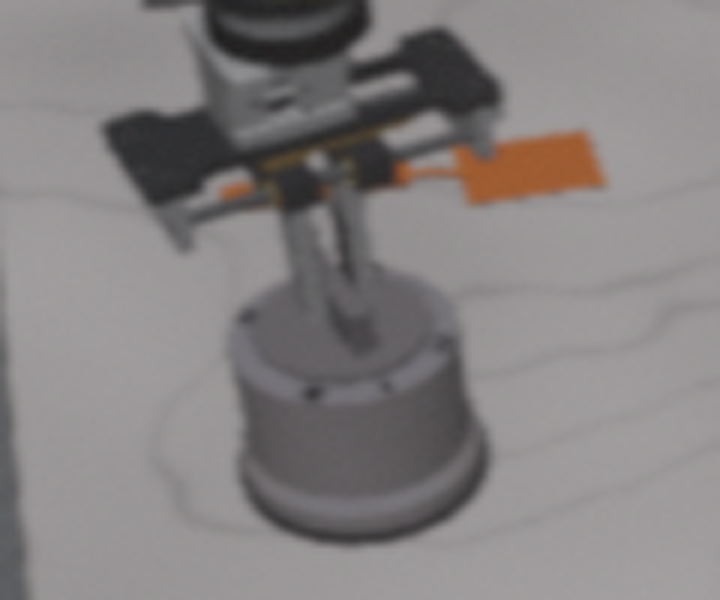

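The wing now points at the single black bar of the half mark: the wing's end is at (365,345) and the bar at (388,387). The wrist torque of 0.10 N m matches the spring half-way, so I hand in.

```bash
python3 -c "
from rig import manip
print(manip.close_job());s=manip.get_state();print(s['clock'],s['tool_pos'],s['force'],s['torque'],s['width'])"
```

```text
the job is handed in; nothing more can be done
None
the job is handed in; nothing more can be done
```

The lid is seated in the grinder and twisted clockwise to the half mark. I handed the job in at about 13 s with the fingers still gripping it at 40 N. The hand-in gave no verdict, and I could not read the state afterwards.

**What I did:** I gripped the lid by its wing and lifted it over the rim. I lowered it through the notches until it touched the floor at the height I had worked out (TCP z 140.4 mm). Then I turned it 0.83 rad clockwise.

**Last checks that agreed:**
- **Tool angle:** the tool turned from 152.0° to 104.4°, so the drive should read about 0.7 rad. I inferred that from the tool angle; it was not measured directly.
- **Spring torque:** the wrist read 0.10 N m, as expected half-way.
- **Pose:** the wing points at the single black bar, and the flange is level. From depth it is within about 1 mm of the rim's axis.
- **Forces:** the downward push is about 6 N and the finger opening is 13.6 mm, matching the wing's 14 mm thickness.
- **Bystanders:** I saw no contact with any, but I did not re-measure their positions at the end.

**Checks that disagreed or failed:**
- **Offset in y:** before insertion the side camera's depth put the lid 2–3 mm off the tool axis in y. I took this as calibration error and shifted only 0.7 mm; the lid went in without side force.
- **Network positions:** the lid's reported position scattered by 3–4 mm.
- **Wing angle:** a fit to the final depth image picked up the fingers too, so I ignored it.

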